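File the diamond-knife case on edge and close up the row

TASK

Put the black diamond-knife case that lies flat on the table away in the grey filing tray: stand it upright on its short edge, white label edge up, as the next one in the row, in line with the three cases already there. Then slide the tray's follower up until the whole row stands packed together, with no gap between the end stop, the cases and the follower. The knives are delicate: never grip, press or knock the case with more than 40 N, do not knock over the others, and leave the timer, petri dish and amber vial where they are.

Things in the scene. Friction and masses are not known exactly. Their poses are not given: they have to be found in the camera images.
- case: black knife case to be filed: closed flat box 66 (x) by 78 (y) by 21.5 mm (z), 0.12 kg. Origin: centre of its underside; z out through the lid, +y to the short edge with the white label. Catch and hinge stand 4 mm out of the middle of the long sides (within 12 mm of y = 0); the rest is flat for gripping. Starts flat on the table (z = 0), label edge towards the robot's right within 40 degrees.
- case_mid (a point): the middle of that case (x = 0, y = 0, z = 10.75 mm of the case)
- row1: first filed case, the same kind of box and frame as case, standing on its short edge in the tray, label edge (+y) up, lid facing the follower, nearest the end stop; small gaps separate the row's cases at the start
- row2: second filed case, the same
- row3: third filed case, the same; the new case goes between this and the follower
- tray: grey sheet-metal filing tray fixed on the table, 96 (x) by 270 mm (y). Origin: centre of its underside. Cases stand one behind the other along its y. Inner floor 6 mm above the table; upright end stop at the -y end, inner face at y = -131 mm, top at 73 mm; low side rails (inner faces at x = +-45 mm, tops 18 mm up); low lip at the +y end.
- follower (a joint): slide of the follower along the tray, m: 0 = fully back towards +y, grows as it is pushed towards the row (-y), up to 0.18. It moves against light friction (2 to 3 N) and stays where it is left.
- follower_face (a point): middle of the follower's flat face that meets the cases (faces -y of the tray), 36 mm above the table; the plate is 70 mm wide, 5.5 mm thick and its top stands 65 mm above the table
- follower_grip (a point): centre of the top of the follower's blue upright grip, 63 mm above the table and 50 mm behind (+y of) the face; the grip is 32 mm wide (tray x), 12 mm thick (tray y), 52 mm high and free on both sides (38 mm between it and the plate)
- timer: white bench timer 66 x 68 x 17 mm, to be left alone. Origin: centre of its underside
- petri: clear petri dish, 65 mm across and 13 mm high, to be left alone. Origin: centre of its underside
- amber_vial: amber vial with black cap, 19 mm across and 50 mm high, to be left alone. Origin: centre of its underside

How it is judged:
At the end, for the whole second after the job is handed in: All four cases stand on the tray floor, upright within 4 degrees, the new one label edge up, between the third case and the follower, within 12 mm of the tray's centre line; the follower's face is at most 2 mm further from the end stop than the packed cases' 86 mm; case at rest (angle between each of case, row1, row2, row3's own y axis and vertical below 0.07 rad and height (world z) of case_mid between 0.041 and 0.049 m and x of case_mid in the frame of tray between -0.012 and 0.012 m and y of case_mid in the frame of tray between -0.063 and -0.048 m and y of follower_face in the frame of tray below -0.043 m and linear speed of case below 0.02 m/s); the robot touches nothing.
It fails at once if the knife case is gripped with more than 40 N (80 N from both fingers together) (contact force between the fingers and case above 80 N).
It fails at once if the knife case is pressed or knocked against the tray, its follower or the next case with more than 40 N (contact force between case and tray above 40 N or contact force between case and row3 above 40 N).
It fails at once if a case already filed is knocked over (angle between any of row1, row2, row3's own y axis and vertical above 0.5 rad).
It fails at once if the timer, petri dish or amber vial is moved more than 25 mm (distance of any of timer, petri, amber_vial from where it was at the start of the episode above 0.025 m).
It also fails if it takes over 56 s, if anything falls off the work surface, if the arm or the gripper's body presses on something with over 40 N, if the wrist force passes 120 N, or if a joint passes its speed limit or range.

ROBOT

A 6-joint arm with a two-finger parallel gripper is mounted at the origin on a cart in front of the work surface, level with it; the furniture and walls round the work are solid. World frame = base frame: x ahead of the robot, y to its left, z up, the work surface at z = 0. Lengths are in m, angles in rad, forces in N, time in s.
With the tool pointing down it reaches from about 0.375 to 0.9 m from the base axis. Payload 3.1 kg.
Tool frame: the origin (TCP) lies at the very end of the fingers, on their centre line; the grasp point (between the pads) lies 19 mm behind it; z points along the fingers, y is the line along which they close (so a half turn about z gives the same grasp; the last joint's range is limited). The gripper opens to 85 mm and grips with 20 to 120 N. Pads are 22 mm wide; open, the fingers measure 114 mm over their backs; the gripper's body (76 mm by 85 mm) begins 54 mm behind the grasp point. The pads swing forward as they close: fully open they stand 13 mm farther back than shut.
Start: joints at [1.109, 0.527, 1.433, -0, 1.181, -0.178], TCP at [0.175, 0.6, 0.231] pointing down, gripper open.
Joint ranges: [-3.08, 3.08], [-0.75, 2.2], [0.22, 2.44], [-1.43, 4.57], [0, 2.65], [-2.85, 2.85]. Speed limits (rad/s): [2.79, 2.79, 3.14, 3.14, 3.14, 3.14].

INTERFACE

Orientations are given as a unit quaternion [x, y, z, w].
In Python, from station import telemetry, snapshot, ticket gives the robot as it stands.
- The arm moves only by the tool move_arm, never from a script. Its argument "commands" is text: rows parted by semicolons, each of 7 numbers parted by spaces: the shift along the tool's x, y, z in mm, then the turn, a rotation vector about the tool's x, y, z in degrees, then the opening, from -1 (shut) to 1 (fully open). A call has exactly 5 rows; each row is the pose to reach, as a shift and turn from the pose commanded when the call began, along the tool's axes at that moment; what a row does not reach only later rows make up. A row lasts 1/8 s, in which the tool goes at most 62.5 mm and 10.7 degrees, less where a joint would pass 70% of its speed; a pose out of reach is approached as far as the arm can. A call with a gripper value outside its range is refused whole. The fingers move at their own pace and stop on an object; "grip_force" is the grip in N (left out, the last holds). Time passes only in rows, so rows that repeat a pose let the fingers close, or fill a call up. It gives the time, the measured TCP pose, the force, the opening and the grip force at its end, in the units of the state.
- telemetry.sense(): the state, without advancing time (a new reading comes with each control period).
- snapshot(name): name is "scene" or "side" or "wrist"; returns a dict with "image" (420x560x3 uint8, red, green, blue), "fx", "fy", "cx", "cy" (pixels), "pose" (4x4, takes a point from camera to world coordinates). Camera axes: x right, y down, z forward; pixel columns grow to the right and rows downward; lengths in m; the calibration is good to about 2 mm. A picture is of the moment at which its call begins. There is no depth.
- ticket.sign_off(): hands the job in; it is judged then, once.
The state is a dict: "t": time; "q": joint angles; "qd": joint speeds; "tau": joint torques, N m; "tcp_pos": TCP position; "tool_rot": TCP orientation; "force": force on the tool from outside, world axes, zero at the start; "ft_torque": the same for the moment, N m; "finger_gap": opening from 0.0 (shut) to 1.0 (fully open); "gripper_force": force on a finger pad.
Only numpy, scipy, OpenCV 4.12 (cv2) and the standard library are available. Lean on these libraries where they do the work, as an engineer would, in place of code of your own. Each camera call takes 0.05 s, during which the arm holds its last target. There are 200 camera calls.

## Working session

There is one attempt and no reset: what is moved stays moved. The work goes in short steps, Python scripts to look and compute and a tool call to move; the robot and the scene stay as the last step left them, time stands still between calls to the robot, and variables do not carry over. Pictures are saved under pics/ and viewed, at most 10 in all, crops included, and the job is handed in when it is done.

Besides the shell and the picture viewer there is one more tool, called after "Call:" as name(argument=value, ...) on one line, values as JSON. move_arm: Moves the arm, as the interface text tells. Its arguments: {"type":"object","properties":{"commands":{"type":"string"},"grip_force":{"type":"number"}},"required":["commands"]}

```bash
mkdir -p pics
cat > h.py <<'E'
import numpy as np, cv2, pickle
from station import telemetry, snapshot, ticket
from scipy.spatial.transform import Rotation as R
def shot(cam,name):
    s=snapshot(cam); pickle.dump(s,open(f'pics/{name}.pkl','wb'))
    cv2.imwrite(f'pics/{name}.png',cv2.cvtColor(s['image'],cv2.COLOR_RGB2BGR)); return s
def load(n): return pickle.load(open(f'pics/{n}.pkl','rb'))
def ray(s,u,v):
    P=np.array(s['pose']); d=P[:3,:3]@np.array([(u-s['cx'])/s['fx'],(v-s['cy'])/s['fy'],1]); return P[:3,3],d/np.linalg.norm(d)
def onz(s,u,v,z):
    o,d=ray(s,u,v); return o+d*(z-o[2])/d[2]
def tri(*obs):
    A=np.zeros((3,3));b=np.zeros(3)
    for s,u,v in obs:
        o,d=ray(s,u,v); M=np.eye(3)-np.outer(d,d); A+=M;b+=M@o
    p=np.linalg.solve(A,b); return p,[round(1e3*np.linalg.norm((np.eye(3)-np.outer(d,d))@(p-o)),1) for o,d in (ray(*q) for q in obs)]
def proj(s,p):
    P=np.array(s['pose']); c=P[:3,:3].T@(np.array(p)-P[:3,3]); return s['fx']*c[0]/c[2]+s['cx'],s['fy']*c[1]/c[2]+s['cy']
E
python3 - <<'E'
from h import *
np.set_printoptions(precision=4,suppress=True)
ims=[]
for c in ('scene','side','wrist'):
    s=shot(c,c+'0'); print(c,s['fx'],s['cx'],s['cy']); print(np.array(s['pose']))
    
t=telemetry.sense(); print(t)
E
```

```text
scene 405.72192099376315 278.6491099187659 211.86094732577354
[[-0.841  -0.3564  0.407   0.2064]
 [-0.5407  0.5294 -0.6538  0.552 ]
 [ 0.0176 -0.7699 -0.6379  0.6256]
 [ 0.      0.      0.      1.    ]]
side 422.3337851330713 275.7147220408 208.87504271331818
[[-0.8804 -0.1824  0.4378  0.2149]
 [-0.4743  0.3437 -0.8105  0.6807]
 [-0.0026 -0.9212 -0.3891  0.3876]
 [ 0.      0.      0.      1.    ]]
wrist 313.0506345131614 285.14545191453493 208.84608352456902
[[ 0.281   0.9109  0.3022  0.0957]
 [ 0.9597 -0.2656 -0.0917  0.6226]
 [-0.0032  0.3158 -0.9488  0.373 ]
 [ 0.      0.      0.      1.    ]]
{'t': 0.15, 'q': array([ 1.1085,  0.5283,  1.4336, -0.    ,  1.1815, -0.1784]), 'qd': array([ 0.0008, -0.0023, -0.0034, -0.0003, -0.0014, -0.001 ]), 'tau': array([  0.001 , -44.2744, -17.8276,  -0.0003,   0.0056,   0.    ]), 'tcp_pos': array([0.1747, 0.5995, 0.2305]), 'tool_rot': array([ 0.1415,  0.9899, -0.0008, -0.0003]), 'force': array([-1.3551, -0.7577, -0.2924]), 'ft_torque': array([-0.0093,  0.0283,  0.0099]), 'gripper_force': 0.0, 'finger_gap': 0.998288740270564}
```

View pics/scene0.png

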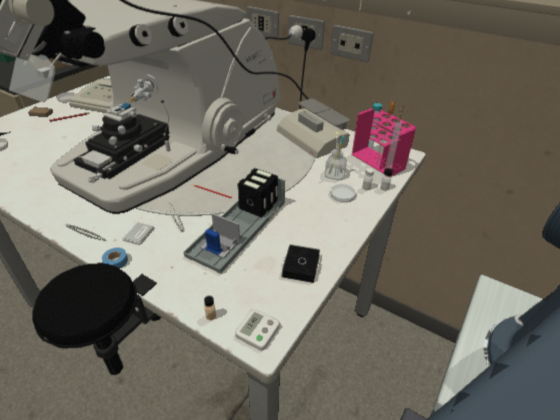

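View pics/side0.png

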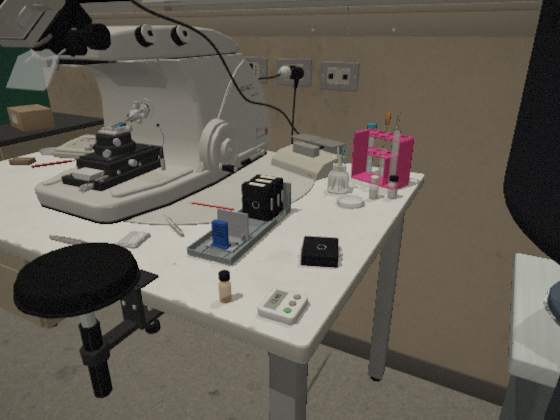

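The scene and side views both show the tray around (240,225), with the end stop to the upper right and the follower's blue grip at about (213,240). The flat case is at about (300,263), the timer at (258,328) and the vial at (210,307). I'll enlarge these and check the wrist view.

Run:
```python
import cv2,numpy as np
for n,x,y in (('scene0',180,165),('side0',182,170)):
    im=cv2.imread(f'pics/{n}.png')[y:y+115,x:x+160]
    cv2.imwrite(f'pics/{n}c.png',cv2.resize(im,None,fx=5,fy=5,interpolation=cv2.INTER_CUBIC))
```

```text
(no output)
```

View pics/scene0c.png

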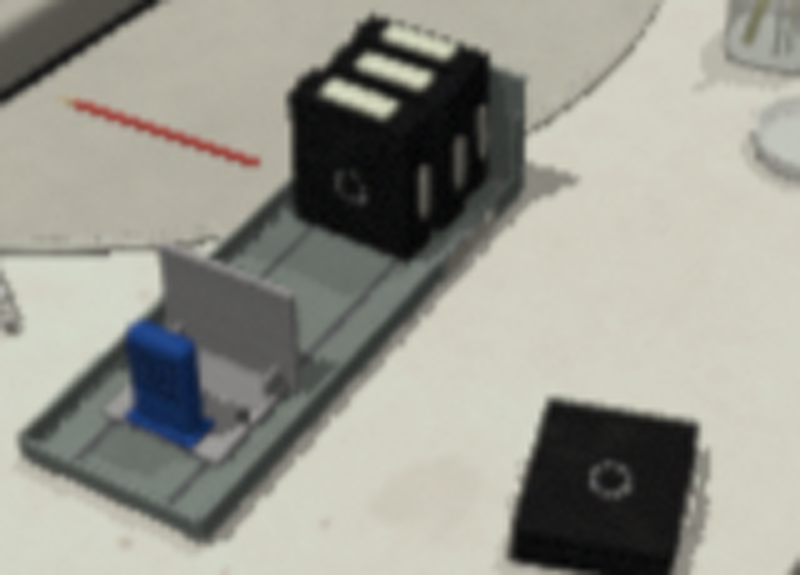

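View pics/side0c.png

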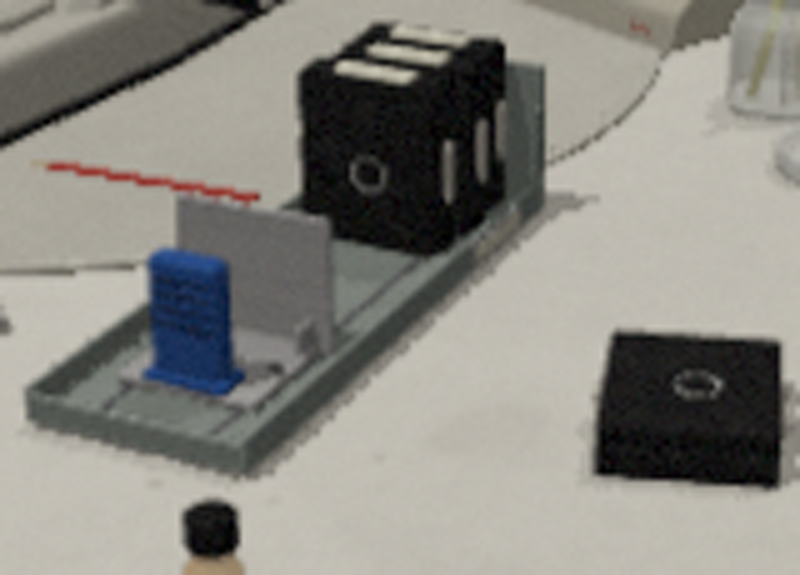

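View pics/wrist0.png

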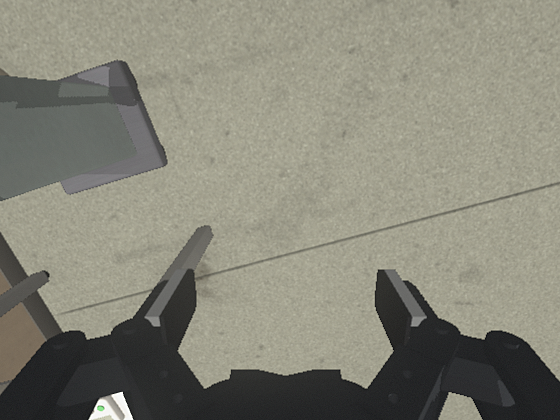

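The enlarged crops show the labels, the plate corners, the grip top, the lid ring and the case corners clearly. The wrist camera sees only the floor for now. Next I'll triangulate these points.

Run:
```python
from h import *
np.set_printoptions(precision=4,suppress=True)
a,b=load('scene0'),load('side0')
f=lambda x,y:(a,180+x/5-.4,165+y/5-.4)
g=lambda x,y:(b,182+x/5-.4,170+y/5-.4)
for n,p,q in [('tray near corner bot',(205,540),(245,475)),('tray left corner',(22,440),(28,395)),('grip top',(160,335),(188,258)),
 ('plate L',(163,250),(178,200)),('plate R',(297,297),(330,217)),('lab3',(360,100),(377,71)),('lab2',(395,71),(410,55)),('lab1',(420,41),(428,33)),
 ('stop top R',(523,80),(545,65)),('ring',(610,480),(697,384)),('c1',(550,400),(613,333)),('c2',(698,423),(780,342)),('ring row3',(351,187),(369,174))]:
    print(n,*tri(f(*p),g(*q)))
for p in [(550,400),(698,423),(610,480)]: print('case scene z21.5',onz(*f(*p),.0215))
for p in [(613,333),(780,342),(697,384)]: print('side z21.5',onz(*g(*p),.0215))
for p in [(595,475),(778,485)]: print('side z0',onz(*g(*p),0))
for u,v in [(258,328),(210,315),(343,194)]: print('others',onz(a,u,v,0))
for p in [(205,540),(22,455)]: print('tray z0', onz(*f(*p),0))
for p in [(245,475),(28,420)]: print('tray z0', onz(*g(*p),0))
```

```text
tray near corner bot [0.597  0.1426 0.0033] [np.float64(0.2), np.float64(0.2)]
tray left corner [0.6875 0.1501 0.0161] [np.float64(0.3), np.float64(0.3)]
grip top [0.6447 0.1052 0.063 ] [np.float64(0.1), np.float64(0.1)]
plate L [0.6782 0.0638 0.0641] [np.float64(0.3), np.float64(0.3)]
plate R [0.6087 0.0615 0.0699] [np.float64(0.9), np.float64(0.9)]
lab3 [ 0.6528 -0.0467  0.0874] [np.float64(0.1), np.float64(0.1)]
lab2 [ 0.6542 -0.0768  0.0852] [np.float64(0.2), np.float64(0.2)]
lab1 [ 0.6576 -0.1007  0.0875] [np.float64(0.7), np.float64(0.7)]
stop top R [ 0.6071 -0.1142  0.0768] [np.float64(0.6), np.float64(0.6)]
ring [0.4672 0.0403 0.0244] [np.float64(0.1), np.float64(0.1)]
c1 [0.5136 0.0117 0.0215] [np.float64(0.2), np.float64(0.2)]
c2 [ 0.4542 -0.0111  0.0217] [np.float64(0.0), np.float64(0.0)]
ring row3 [ 0.6524 -0.0374  0.0435] [np.float64(0.1), np.float64(0.1)]
case scene z21.5 [0.5134 0.0117 0.0215]
case scene z21.5 [ 0.4543 -0.0112  0.0215]
case scene z21.5 [0.4686 0.0378 0.0215]
side z21.5 [0.5139 0.0117 0.0215]
side z21.5 [ 0.4543 -0.0113  0.0215]
side z21.5 [0.4691 0.0352 0.0215]
side z0 [0.4895 0.0789 0.    ]
side z0 [0.429  0.0545 0.    ]
others [0.4596 0.2063 0.    ]
others [0.5494 0.2321 0.    ]
others [ 0.5074 -0.2418  0.    ]
tray z0 [0.5988 0.1404 0.    ]
tray z0 [0.6937 0.1459 0.    ]
tray z0 [0.6005 0.1381 0.    ]
tray z0 [0.6957 0.1427 0.    ]
```

Measurements so far:
- **Case:** centre at about (0.470, 0.037), label heading about -69°.
- **Tray:** axis y ≈ (-0.06, 0.998).
- **Row3:** lid face at y ≈ -0.037.

The plan is to grasp across the long sides near the label end, with the tool tilted 45° towards the label side. That way the tool is still 45° down after the case turns upright. I'll go above the case first.

```bash
cat >> h.py <<'E'
def frame(yhead,tilt):
    """tool rotation: y horizontal at heading yhead (deg); tilt (deg) from straight down about tool y"""
    h=np.radians(yhead); y=np.array([np.cos(h),np.sin(h),0]); z=np.array([0,0,-1.]); x=np.cross(y,z)
    return R.from_matrix(np.c_[x,y,z])*R.from_euler('y',tilt,degrees=True)
def go(p,rot):
    t=telemetry.sense(); r0=R.from_quat(t['tool_rot'])
    s=r0.inv().apply(np.array(p)-t['tcp_pos'])*1e3; w=np.degrees((r0.inv()*rot).as_rotvec())
    print('t',round(t['t'],2),'shift',s.round(1),'turn',w.round(1),'tcp',(t['tcp_pos']*1e3).round(1),'F',t['force'].round(1),'gap',round(t['finger_gap'],3),'gf',t['gripper_force'])
E
python3 - <<'E'
from h import *
go([.47,.03,.26],frame(21.2,0))
print(frame(21.2,45).as_matrix().round(2))
E
```

```text
t 0.15 shift [-443.  -464.   -28.8] turn [-0.1  0.  52.5] tcp [174.7 599.5 230.5] F [-1.4 -0.8 -0.3] gap 0.998 gf 0.0
[[-0.26  0.93 -0.26]
 [ 0.66  0.36  0.66]
 [ 0.71 -0.   -0.71]]
```

Call:
move_arm(commands="-443 -464 -29 0 0 52.5 1;-443 -464 -29 0 0 52.5 1;-443 -464 -29 0 0 52.5 1;-443 -464 -29 0 0 52.5 1;-443 -464 -29 0 0 52.5 1", grip_force=30)

```text
t: 0.78
tcp_pos: [0.3193, 0.3211, 0.2455]
tool_rot: [0.567, 0.824, 0.0, 0.0]
force: [1.0, 0.5, -0.3]
finger_gap: 0.997
gripper_force: 0.0
```

```bash
python3 -c "
from h import *
go([.47,.03,.26],frame(21.2,0))"
```

```text
t 0.78 shift [-325.8   36.6  -14.5] turn [ 0.   0.  -0.3] tcp [319.3 321.1 245.5] F [ 1.   0.5 -0.3] gap 0.997 gf 0.0
```

Call:
move_arm(commands="-325 36 -14 0 0 0 1;-325 36 -14 0 0 0 1;-325 36 -14 0 0 0 1;-325 36 -14 0 0 0 1;-325 36 -14 0 0 0 1")

```text
t: 1.4
tcp_pos: [0.4638, 0.0441, 0.2589]
tool_rot: [0.565, 0.825, 0.0, 0.0]
force: [0.8, 0.3, -0.1]
finger_gap: 0.996
gripper_force: 0.0
```

```bash
python3 -c "
from h import *
go([.47,.03,.26],frame(21.2,0))
s=shot('wrist','w1')
for p in [(.5136,.0117,.0215),(.4542,-.0113,.0215),(.47,.0366,.0215),(.6528,-.0467,.084),(.6447,.1052,.063)]: print(proj(s,p))
"
```

```text
t 1.4 shift [-15.4   0.7  -1.1] turn [ 0. -0.  0.] tcp [463.8  44.1 258.9] F [ 0.8  0.3 -0.1] gap 0.996 gf 0.0
(np.float64(313.2442327359236), np.float64(211.14818313917962))
(np.float64(263.5873964389582), np.float64(211.15066140237596))
(np.float64(288.65848936008746), np.float64(181.49982920844604))
(np.float64(405.8552871740484), np.float64(310.6443604092197))
(np.float64(457.15605311861384), np.float64(189.4075822239188))
```

View pics/w1.png

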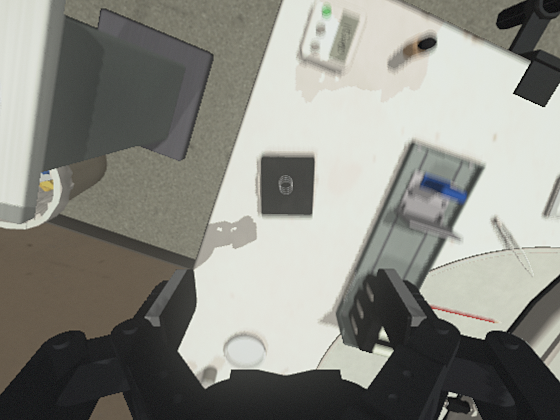

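The wrist view shows the case square to the tool, with its lid edges at columns 261–314 and rows 154–215. The tray and follower are at the right. I'll settle the arm and then fit the lid edges by code.

Call:
move_arm(commands="-40 0 0 0 0 0 1;-40 0 0 0 0 0 1;-40 0 0 0 0 0 1;-40 0 0 0 0 0 1;-40 0 0 0 0 0 1")

```text
t: 2.08
tcp_pos: [0.4772, 0.0099, 0.2588]
tool_rot: [0.564, 0.826, 0.0, -0.0]
force: [0.3, -0.2, 0.5]
finger_gap: 1.0
gripper_force: 0.0
```

```bash
python3 -c "
from h import *
s=shot('wrist','w2'); g=s['image'].max(axis=2)
u0,v0=map(int,proj(s,(.47,.0366,.0215))); print(u0,v0)
g2=g[v0-60:v0+60,u0-60:u0+60]
m=(g2<75).astype(np.uint8); n,l,st,c=cv2.connectedComponentsWithStats(m); k=1+st[1:,4].argmax(); print(st[k],c[k])
pts=np.argwhere(l==k)[:,::-1].astype(np.float32); r=cv2.minAreaRect(pts); print(r)
b=cv2.boxPoints(r)+[u0-60,v0-60]
for q in b: print(q,onz(s,*q,.0215).round(4))
print('centre',np.mean([onz(s,*q,.0215) for q in b],0).round(4))
e=[onz(s,*q,.0215) for q in b]
for i in range(4):
  d=e[(i+1)%4]-e[i]; print(np.linalg.norm(d).round(4),np.degrees(np.arctan2(d[1],d[0])).round(1))
go([.4778,.0166,.10],frame(21.2,45))
"
```

```text
288 151
[  32   31   55   65 2515] [59.17852883 57.15427435]
((58.999996185302734, 62.999996185302734), (53.99999237060547, 63.99999237060547), 0.0)
[260.         185.99999237] [ 0.4521 -0.016   0.0215]
[260. 122.] [0.4259 0.0565 0.0215]
[313.99999237 122.        ] [0.4848 0.0795 0.0215]
[313.99999237 185.99999237] [0.5149 0.0085 0.0215]
centre [0.4694 0.0321 0.0215]
0.0772 109.8
0.0632 21.3
0.0771 -67.0
0.0674 -158.7
t 2.12 shift [  6.2   3.  158.9] turn [-0.1 45.   0.1] tcp [477.3   9.7 258.9] F [ 0.   0.4 -0.2] gap 1.002 gf 0.0
```

```bash
python3 -c "
from h import *
s=load('w2'); g=s['image'].max(axis=2).astype(int)
print('row profile',[int(np.median(g[v,275:300])) for v in range(116,194)])
print('col profile',[int(np.median(g[135:148,u])) for u in range(254,322)])
print('col@130',np.array(s['pose'])[:3,3])
"
```

```text
row profile [219, 220, 220, 223, 235, 154, 56, 68, 72, 71, 72, 72, 71, 72, 71, 71, 71, 71, 71, 70, 70, 71, 70, 71, 71, 71, 71, 70, 69, 70, 70, 70, 69, 69, 70, 69, 70, 70, 69, 70, 69, 71, 71, 71, 70, 72, 72, 71, 72, 72, 72, 73, 73, 73, 73, 74, 74, 74, 75, 75, 76, 75, 75, 76, 75, 76, 76, 77, 76, 65, 115, 228, 236, 231, 230, 230, 230, 230]
col profile [230, 208, 167, 176, 184, 160, 85, 68, 72, 72, 72, 72, 72, 72, 72, 72, 72, 71, 71, 72, 72, 71, 71, 71, 72, 71, 72, 73, 72, 72, 71, 70, 71, 69, 70, 70, 70, 69, 70, 70, 70, 70, 70, 69, 69, 70, 70, 69, 69, 70, 69, 69, 69, 70, 71, 69, 71, 70, 70, 62, 88, 178, 229, 224, 229, 231, 231, 231]
col@130 [0.44654008 0.08572553 0.40135034]
```

```bash
python3 -c "
from h import *
go([.495,-.029,.07],frame(21.2,45))
"
```

```text
t 2.12 shift [-42.5   2.4 188.9] turn [-0.1 45.   0.1] tcp [477.3   9.7 258.9] F [ 0.   0.4 -0.2] gap 1.002 gf 0.0
```

Call:
move_arm(commands="-20 1 35 0 10 0 1;-43 2 70 0 20 0 1;-43 2 110 0 30 0 1;-43 2 150 0 40 0 1;-43 2 180 0 45 0 1")

```text
t: 2.75
tcp_pos: [0.4954, -0.0316, 0.0763]
tool_rot: [0.522, 0.761, 0.217, -0.317]
force: [0.1, 0.7, 0.0]
finger_gap: 1.0
gripper_force: 0.0
```

```bash
python3 -c "
from h import *
print(telemetry.sense()['q'].round(2))
go([.4766,.0172,.0058],frame(21.2,45))
"
```

```text
[-0.56  0.86  1.6   0.45  1.39 -1.17]
t 2.75 shift [-13.2   0.1  86.8] turn [ 0.  -0.2 -0.1] tcp [495.4 -31.6  76.3] F [0.1 0.7 0. ] gap 1.0 gf 0.0
```

Call:
move_arm(commands="-13 0 20 0 0 0 1;-13 0 40 0 0 0 1;-13 0 60 0 0 0 1;-13 0 80 0 0 0 1;-13 0 80 0 0 0 1")

```text
t: 3.38
tcp_pos: [0.4769, 0.0149, 0.0125]
tool_rot: [0.521, 0.762, 0.216, -0.317]
force: [-0.6, -0.5, 0.2]
finger_gap: 0.998
gripper_force: 0.0
```

```bash
python3 -c "
from h import *
go([.4766,.0172,.0058],frame(21.2,45))
shot('scene','s2')
a=cv2.imread('pics/s2.png')[170:320,200:400]; s=shot('side','d2'); b=cv2.imread('pics/d2.png')[170:320,220:420]
cv2.imwrite('pics/c2.png',cv2.resize(np.vstack([a,b]),None,fx=2,fy=2,interpolation=cv2.INTER_CUBIC))
"
```

```text
t 3.38 shift [-3.2  0.6  6.3] turn [-0.2 -0.1  0. ] tcp [476.9  14.9  12.5] F [-0.6 -0.5  0.2] gap 0.998 gf 0.0
```

View pics/c2.png

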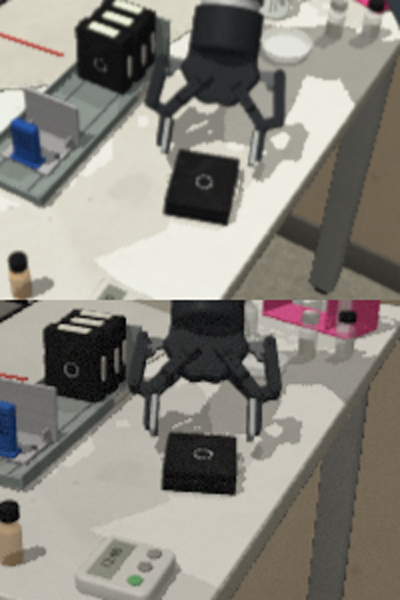

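The tips are on either side of the label end, at scene crop (165,152)/(252,160) and side crop (152,432)/(255,435). I'll check that against the model.

```bash
python3 -c "
from h import *
t=telemetry.sense(); r=R.from_quat(t['tool_rot'])
for b in (0,13):
  for sg in (-1,1):
    p=t['tcp_pos']+r.apply([0,sg*.045,-b/1e3])
    for n,x,o in (('s2',200,0),('d2',220,300)):
      u,v=proj(load(n),p); print(b,sg,n,round((u-x)*2),round((v-170)*2+o))
for n,x,o,z in (('s2',200,0,(185,152,239,167,204,182)),('d2',220,300,(168,433,238,436,203,453))):
  for i in (0,2,4): print(n,onz(load(n),z[i]/2+x,(z[i+1]-o)/2+170,.0215).round(4))
"
```

```text
0 -1 s2 249 176
0 -1 d2 249 452
0 1 s2 164 162
0 1 d2 154 446
13 -1 s2 251 163
13 -1 d2 250 438
13 1 s2 166 150
13 1 d2 155 433
s2 [0.5061 0.0119 0.0215]
s2 [ 4.478e-01 -4.000e-04  2.150e-02]
s2 [0.4674 0.0384 0.0215]
d2 [0.5137 0.013  0.0215]
d2 [ 0.4519 -0.0126  0.0215]
d2 [0.4681 0.0351 0.0215]
```

The 13 mm set-back is confirmed and the case hasn't moved. Next I go the last bit in and close.

Call:
move_arm(commands="-3 0.5 7 0 0 0 1;-3 0.5 7 0 0 0 1;-3 0.5 7 0 0 0 0.6;-3 0.5 7 0 0 0 0.6;-3 0.5 7 0 0 0 0.6", grip_force=25)

```text
t: 4.1
tcp_pos: [0.4774, 0.0163, 0.006]
tool_rot: [0.522, 0.763, 0.216, -0.316]
force: [-0.0, 0.2, 0.9]
finger_gap: 0.801
gripper_force: 0.1
```

```bash
python3 -c "
from h import *
go([.4766,.0172,.0058],frame(21.2,45))
"
```

```text
t 4.1 shift [ 0.6 -0.4  1. ] turn [-0.  0.  0.] tcp [477.4  16.3   6. ] F [-0.   0.2  0.9] gap 0.801 gf 0.14072296035010368
```

Call:
move_arm(commands="0 0 0 0 0 0 0.4;0 0 0 0 0 0 0.4;0 0 0 0 0 0 0.4;0 0 0 0 0 0 0.4;0 0 0 0 0 0 0.4", grip_force=28)

```text
t: 4.72
tcp_pos: [0.4774, 0.0163, 0.0062]
tool_rot: [0.522, 0.762, 0.216, -0.316]
force: [-0.1, -2.5, 4.5]
finger_gap: 0.767
gripper_force: 31.9
```

Call:
move_arm(commands="10 0 -10 0 0 0 0.4;30 0 -30 0 0 0 0.4;60 0 -60 0 0 0 0.4;90 0 -90 0 0 0 0.4;100 0 -100 0 0 0 0.4")

```text
t: 5.35
tcp_pos: [0.478, 0.0163, 0.1493]
tool_rot: [0.522, 0.763, 0.216, -0.314]
force: [0.8, -0.4, -1.2]
finger_gap: 0.765
gripper_force: 31.5
```

```bash
cat >> h.py <<'E'
# case in tool at grasp, from measured tcp at t=4.72
rg=R.from_quat([.522,.762,.216,-.316]); pg=np.array([.4774,.0163,.0062])
def caseR(yaw): # flat, label heading yaw
    a=np.radians(yaw); y=np.array([np.cos(a),np.sin(a),0]); z=np.array([0,0,1.]); return R.from_matrix(np.c_[np.cross(y,z),y,z])
CR=rg.inv()*caseR(-68.8); CP=rg.inv().apply(np.array([.4698,.0347,0])-pg)  # underside centre
def target(mid,th=3.5):
    """tool pose for case upright with mid at given point; tray y heading 90+th"""
    z=np.array([-np.sin(np.radians(th)),np.cos(np.radians(th)),0]); y=np.array([0,0,1.])
    Rc=R.from_matrix(np.c_[np.cross(y,z),y,z]); rt=Rc*CR.inv()
    return np.array(mid)-rt.apply(CP+CR.apply([0,0,.01075])),rt
E
python3 -c "
from h import *
p,r=target([.652,-.019,.16]); print(p,r.as_matrix().round(2)); go(p,r)
p,r=target([.652,-.019,.045]); print(p)
"
```

```text
[ 0.65270873 -0.02351515  0.1799031 ] [[-0.04  1.    0.04]
 [ 0.71  0.06 -0.71]
 [-0.71  0.   -0.71]]
t 5.35 shift [-50.  148.4 -92.3] turn [  0.2 -89.   19.7] tcp [478.   16.3 149.3] F [ 0.8 -0.4 -1.2] gap 0.765 gf 31.492253690958023
[ 0.65270873 -0.02351515  0.0649031 ]
```

Call:
move_arm(commands="0 10 -20 0 -9 2 0.4;0 25 -40 0 -18 4 0.4;-10 40 -60 0 -28 6 0.4;-20 60 -75 0 -37 8 0.4;-25 75 -90 0 -46 10 0.4")

```text
t: 5.98
tcp_pos: [0.577, -0.0323, 0.1931]
tool_rot: [0.628, 0.778, -0.034, -0.009]
force: [-0.7, 0.3, -0.8]
finger_gap: 0.766
gripper_force: 31.5
```

```bash
python3 -c "
from h import *
p,r=target([.652,-.015,.16]); go(p,r)
"
```

```text
t 5.97 shift [-3.1 77.4  8.4] turn [  0.1 -43.    9.6] tcp [577.  -32.3 193.1] F [-0.7  0.3 -0.8] gap 0.766 gf 31.47748164832592
```

Call:
move_arm(commands="-1 15 0 0 -9 2 0.4;-2 31 0 0 -18 4 0.4;-3 46 2 0 -27 6 0.4;-3 62 4 0 -36 8 0.4;-3 77 8 0 -43 9.6 0.4")

```text
t: 6.6
tcp_pos: [0.6516, -0.0178, 0.179]
tool_rot: [0.632, 0.674, -0.262, 0.279]
force: [-0.5, 0.0, -1.8]
finger_gap: 0.766
gripper_force: 31.5
```

```bash
python3 -c "
from h import *
p,r=target([.652,-.015,.16]); go(p,r)
print(telemetry.sense()['q'].round(2))
for i,(c,x,y) in enumerate((('scene',170,120),('side',170,110))):
  shot(c,'e'+c)
a=cv2.imread('pics/escene.png')[130:270,180:330]; b=cv2.imread('pics/eside.png')[120:260,190:340]
cv2.imwrite('pics/e.png',cv2.resize(np.hstack([a,b]),None,fx=2.6,fy=2.6,interpolation=cv2.INTER_CUBIC))
"
```

```text
t 6.6 shift [-1.9  1.   0.6] turn [ 0.1 -0.   0.1] tcp [651.6 -17.8 179. ] F [-0.5  0.  -1.8] gap 0.766 gf 31.524029597640038
[ 0.12  0.75  1.43 -0.86  1.2   0.49]
```

View pics/e.png

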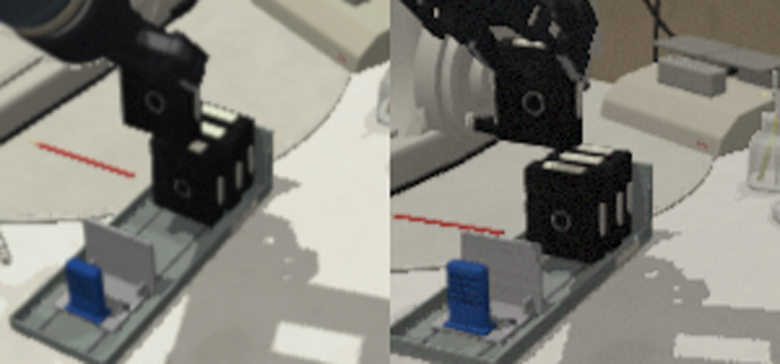

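The held case hangs upright above the tray with its lid ring at scene crop (155,101) and side crop (533,102). The row3 ring is at (182,188) and (561,220). I'll triangulate both rings.

```bash
python3 -c "
from h import *
a,b=load('escene'),load('eside'); k=2.6
f=lambda x,y:(a,180+x/k-.3,130+y/k-.3)
g=lambda x,y:(b,190+(x-390)/k-.3,120+y/k-.3)
for n,p,q in (('held ring',(155,101),(533,102)),('row3 ring',(182,188),(561,220)),('held UR',(198,90),(581,62)),('held botR',(191,142),(580,146)),('held botL',(122,122),(500,132)),('row3 botR',(213,221),(595,260)),('row3 botL',(153,196),(527,243)),('row3 topL',(153,140),(526,163)),('plate L',(85,219),(462,233)),('plate R',(155,247),(541,246))): 
  r=tri(f(*p),g(*q)); print(n,r[0].round(4),r[1])
"
```

```text
held ring [ 0.6554 -0.0074  0.1515] [np.float64(1.0), np.float64(1.0)]
row3 ring [ 0.652  -0.0367  0.0441] [np.float64(0.2), np.float64(0.2)]
held UR [0.5996 0.0123 0.1934] [np.float64(2.2), np.float64(2.2)]
held botR [ 0.6206 -0.0124  0.1208] [np.float64(2.0), np.float64(2.0)]
held botL [0.6808 0.0038 0.1271] [np.float64(0.1), np.float64(0.1)]
row3 botR [ 0.6279 -0.05    0.0077] [np.float64(0.4), np.float64(0.4)]
row3 botL [ 0.691  -0.0437  0.0128] [np.float64(0.4), np.float64(0.4)]
row3 topL [ 0.677  -0.0283  0.0919] [np.float64(1.4), np.float64(1.4)]
plate L [0.6797 0.0613 0.0635] [np.float64(0.2), np.float64(0.2)]
plate R [0.6094 0.0598 0.0663] [np.float64(1.0), np.float64(1.0)]
```

Call:
move_arm(commands="15 0 15 0 0 0 0.4;30 0 30 0 0 0 0.4;45 0 45 0 0 0 0.4;60 0 60 0 0 0 0.4;66 0 68 0 0 0 0.4")

```text
t: 7.32
tcp_pos: [0.6513, -0.0206, 0.0837]
tool_rot: [0.633, 0.674, -0.261, 0.277]
force: [1.0, -0.1, -0.6]
finger_gap: 0.764
gripper_force: 31.6
```

```bash
python3 -c "
from h import *
p,r=target([.652,-.015,.045]); go(p,r)
print(telemetry.sense()['q'].round(2))
for c in ('scene','side'): shot(c,'f'+c)
a=cv2.imread('pics/fscene.png')[160:270,180:330]; b=cv2.imread('pics/fside.png')[160:270,190:340]
cv2.imwrite('pics/f.png',cv2.resize(np.hstack([a,b]),None,fx=2.6,fy=2.6,interpolation=cv2.INTER_CUBIC))
"
```

```text
t 7.33 shift [14.   1.5 12.7] turn [-0.  -0.2  0.1] tcp [651.3 -20.6  83.7] F [ 1.  -0.1 -0.6] gap 0.764 gf 31.566971093416214
[ 0.12  0.88  1.46 -0.92  1.09  0.62]
```

View pics/f.png

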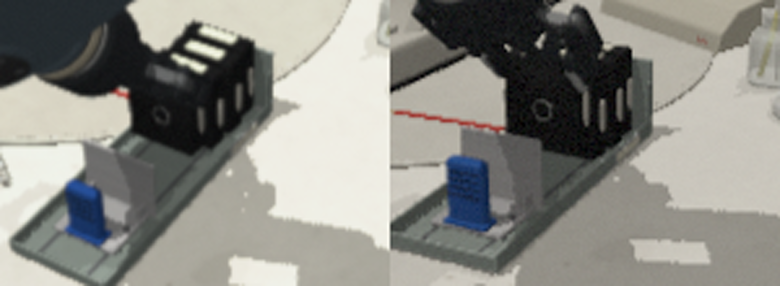

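The held case (ring at scene crop (162,114), side crop (543,110)) hangs in line just in front of row3, clear of the plate. I'll lower it in steps and watch the force.

Call:
move_arm(commands="2 0 2 0 0 0 0.4;4 0 4 0 0 0 0.4;6 0 6 0 0 0 0.4;8 0 7.5 0 0 0 0.4;8 0 7.5 0 0 0 0.4")

```text
t: 8.05
tcp_pos: [0.652, -0.0198, 0.0747]
tool_rot: [0.633, 0.674, -0.26, 0.278]
force: [0.2, -0.3, -1.4]
finger_gap: 0.76
gripper_force: 31.6
```

Call:
move_arm(commands="0.5 0 0.5 0 0 0 0.4;1 0 1 0 0 0 0.4;1.5 0 1.5 0 0 0 0.4;2 0 2 0 0 0 0.4;2 0 2 0 0 0 0.4")

```text
t: 8.68
tcp_pos: [0.6521, -0.0198, 0.072]
tool_rot: [0.633, 0.674, -0.26, 0.278]
force: [0.9, 0.9, -0.8]
finger_gap: 0.764
gripper_force: 31.6
```

Call:
move_arm(commands="0.5 0 0.5 0 0 0 0.4;1 0 1 0 0 0 0.4;1.5 0 1.5 0 0 0 0.4;2 0 2 0 0 0 0.4;2 0 2 0 0 0 0.4")

```text
t: 9.3
tcp_pos: [0.6521, -0.0198, 0.0691]
tool_rot: [0.633, 0.674, -0.26, 0.278]
force: [0.8, -0.1, -0.5]
finger_gap: 0.768
gripper_force: 31.6
```

Call:
move_arm(commands="0.4 0 0.4 0 0 0 0.4;0.7 0 0.7 0 0 0 0.4;1 0 1 0 0 0 0.4;1.4 0 1.4 0 0 0 0.4;1.4 0 1.4 0 0 0 0.4")

```text
t: 9.93
tcp_pos: [0.6521, -0.0198, 0.0671]
tool_rot: [0.633, 0.674, -0.26, 0.278]
force: [0.4, -0.9, -2.1]
finger_gap: 0.761
gripper_force: 31.6
```

Call:
move_arm(commands="0.4 0 0.4 0 0 0 0.4;0.7 0 0.7 0 0 0 0.4;1 0 1 0 0 0 0.4;1.4 0 1.4 0 0 0 0.4;1.4 0 1.4 0 0 0 0.4")

```text
t: 10.55
tcp_pos: [0.6522, -0.0198, 0.0652]
tool_rot: [0.633, 0.674, -0.26, 0.278]
force: [-0.6, 0.2, -1.5]
finger_gap: 0.761
gripper_force: 31.6
```

Call:
move_arm(commands="0.4 0 0.4 0 0 0 0.4;0.7 0 0.7 0 0 0 0.4;0.7 0 0.7 0 0 0 0.4;0.7 0 0.7 0 0 0 0.4;0.7 0 0.7 0 0 0 0.4")

```text
t: 11.18
tcp_pos: [0.6522, -0.0198, 0.0643]
tool_rot: [0.633, 0.674, -0.26, 0.278]
force: [-0.6, -0.1, -0.8]
finger_gap: 0.764
gripper_force: 31.6
```

Call:
move_arm(commands="0.4 0 0.4 0 0 0 0.4;0.7 0 0.7 0 0 0 0.4;0.7 0 0.7 0 0 0 0.4;0.7 0 0.7 0 0 0 0.4;0.7 0 0.7 0 0 0 0.4")

```text
t: 11.8
tcp_pos: [0.6522, -0.0198, 0.0633]
tool_rot: [0.633, 0.674, -0.26, 0.278]
force: [0.3, 0.1, -1.8]
finger_gap: 0.764
gripper_force: 31.6
```

Call:
move_arm(commands="0.4 0 0.4 0 0 0 0.4;0.7 0 0.7 0 0 0 0.4;0.7 0 0.7 0 0 0 0.4;0.7 0 0.7 0 0 0 0.4;0.7 0 0.7 0 0 0 0.4")

```text
t: 12.42
tcp_pos: [0.6523, -0.0199, 0.0629]
tool_rot: [0.633, 0.674, -0.261, 0.278]
force: [-0.1, 1.5, 4.5]
finger_gap: 0.765
gripper_force: 32.2
```

Contact: Fz has risen to about 5 N at the expected height. Releasing now.

Call:
move_arm(commands="0 0 0 0 0 0 0.7;0 0 0 0 0 0 0.85;0 0 0 0 0 0 1;0 0 0 0 0 0 1;0 0 0 0 0 0 1")

```text
t: 13.05
tcp_pos: [0.6522, -0.0198, 0.0621]
tool_rot: [0.633, 0.674, -0.26, 0.278]
force: [0.6, 0.7, 0.7]
finger_gap: 1.001
gripper_force: 0.0
```

```bash
python3 -c "
from h import *
t=telemetry.sense(); print(t['finger_gap'],t['force'],t['tcp_pos'])
go([.645,.13,.16],frame(-3+0,0)); print(R.from_quat(t['tool_rot']).as_matrix().round(2))
for c in ('scene','side'): shot(c,'g'+c)
a=cv2.imread('pics/gscene.png')[160:270,180:330]; b=cv2.imread('pics/gside.png')[160:270,190:340]
cv2.imwrite('pics/g.png',cv2.resize(np.hstack([a,b]),None,fx=2.6,fy=2.6,interpolation=cv2.INTER_CUBIC))
"
```

```text
1.0014441406873489 [0.5757124  0.65963168 0.67193541] [ 0.65216675 -0.01977246  0.06213563]
t 13.05 shift [  37.5    2.3 -175.1] turn [ 2.6 44.7  6.2] tcp [652.2 -19.8  62.1] F [0.6 0.7 0.7] gap 1.001 gf 0.0
[[-0.04  1.    0.04]
 [ 0.71  0.06 -0.7 ]
 [-0.7   0.   -0.71]]
```

View pics/g.png

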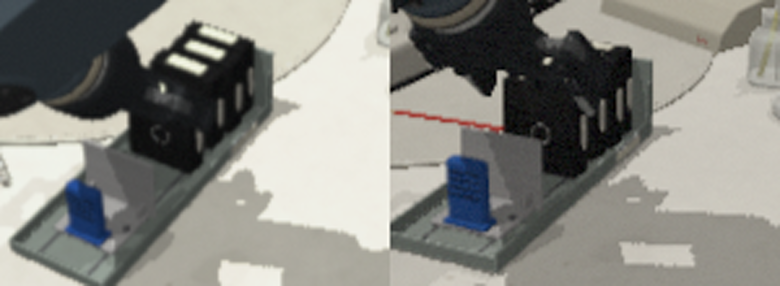

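The case stands upright in line in front of row3, with its ring at scene crop (160,134), and the fingers are open. I retreat along the tool axis.

Call:
move_arm(commands="0 0 -20 0 0 0 1;0 0 -50 0 0 0 1;0 0 -90 0 0 0 1;0 0 -130 0 0 0 1;0 0 -160 0 0 0 1")

```text
t: 13.78
tcp_pos: [0.6453, 0.0952, 0.1785]
tool_rot: [0.633, 0.674, -0.259, 0.279]
force: [0.7, -0.4, -0.1]
finger_gap: 1.0
gripper_force: 0.0
```

```bash
python3 -c "
from h import *
go([.643,.15,.17],frame(3.5,0))
go([.643,.15,.04],frame(3.5,0))
a,b=shot('scene','h1'),shot('side','h2')
for p in [(.652,-.0085,.045),(.652,-.019,.084),(.6447,.1052,.063)]: print(proj(a,p),proj(b,p))
"
```

```text
t 13.78 shift [ 44.9   1.2 -32.5] turn [ 0.3 44.7  0.1] tcp [645.3  95.2 178.5] F [ 0.7 -0.4 -0.1] gap 1.0 gf 0.0
t 13.78 shift [136.4   0.7  59.9] turn [ 0.3 44.7  0.1] tcp [645.3  95.2 178.5] F [ 0.7 -0.4 -0.1] gap 1.0 gf 0.0
(np.float64(242.4524569579303), np.float64(208.1086080409857)) (np.float64(248.43013601754765), np.float64(208.39309436416465))
(np.float64(244.5962154805713), np.float64(191.99475693949486)) (np.float64(250.57323354230377), np.float64(189.34154737946156))
(np.float64(211.6619981512789), np.float64(231.6448780508079)) (np.float64(219.1405835720541), np.float64(221.21532813328736))
```

Call:
move_arm(commands="10 0 -7 0 9 0 -1;20 0 -14 0 18 0 -1;30 0 -22 0 27 0 -1;40 0 -29 0 36 0 -1;47 1 -34 0 44.7 0 -1")

```text
t: 14.5
tcp_pos: [0.642, 0.15, 0.167]
tool_rot: [0.685, 0.729, 0.002, -0.001]
force: [0.3, 0.0, -0.8]
finger_gap: 0.0
gripper_force: 0.0
```

```bash
python3 -c "
from h import *
go([.643,.15,.04],frame(3.5,0))
"
```

```text
t 14.5 shift [ -0.5   0.8 127. ] turn [ 0.1 -0.2  0.1] tcp [642. 150. 167.] F [ 0.3  0.  -0.8] gap 0.0 gf 0.0
```

Call:
move_arm(commands="0 1 30 0 0 0 -1;0 1 60 0 0 0 -1;0 1 95 0 0 0 -1;0 1 125 0 0 0 -1;0 1 127 0 0 0 -1")

```text
t: 15.12
tcp_pos: [0.6408, 0.1492, 0.0369]
tool_rot: [0.685, 0.729, -0.003, -0.002]
force: [-0.9, 0.6, -0.1]
finger_gap: 0.001
gripper_force: 0.0
```

Call:
move_arm(commands="-5 0 0 0 0 0 -1;-10 0 0 0 0 0 -1;-15 0 0 0 0 0 -1;-20 0 0 0 0 0 -1;-25 0 0 0 0 0 -1")

```text
t: 15.75
tcp_pos: [0.6453, 0.1245, 0.0403]
tool_rot: [0.685, 0.729, 0.0, 0.001]
force: [1.1, 0.2, 0.4]
finger_gap: -0.003
gripper_force: 0.0
```

Call:
move_arm(commands="-5 0 0 0 0 0 -1;-10 0 0 0 0 0 -1;-15 0 0 0 0 0 -1;-20 0 0 0 0 0 -1;-20 0 0 0 0 0 -1")

```text
t: 16.38
tcp_pos: [0.6464, 0.1043, 0.0399]
tool_rot: [0.685, 0.729, -0.0, 0.001]
force: [0.8, 0.4, 0.5]
finger_gap: -0.001
gripper_force: 0.1
```

```bash
cat >> h.py <<'E'
def blue(s,box):
    x0,y0,x1,y1=box; im=s['image'][y0:y1,x0:x1].astype(int); m=(im[...,2]>im[...,0]+50)&(im[...,2]>90)
    v,u=np.nonzero(m); return (u.min()+x0,u.max()+x0,v.min()+y0,v.max()+y0,len(u))
E
python3 -c "
from h import *
print(telemetry.sense()['force'])
a,b=shot('scene','i1'),shot('side','i2')
for n in ('scene0','h1','i1'): print(n,blue(load(n),(170,180,290,290)))
for n in ('side0','h2','i2'): print(n,blue(load(n),(190,190,290,280)))
p=telemetry.sense()['tcp_pos']; print(p,proj(a,p),proj(b,p))
"
```

```text
[0.82769927 0.43288549 0.48576056]
scene0 (np.int64(206), np.int64(219), np.int64(229), np.int64(253), 90)
h1 (np.int64(205), np.int64(221), np.int64(230), np.int64(253), 122)
i1 (np.int64(210), np.int64(225), np.int64(243), np.int64(249), 19)
side0 (np.int64(211), np.int64(227), np.int64(220), np.int64(248), 150)
h2 (np.int64(211), np.int64(229), np.int64(220), np.int64(248), 162)
i2 (np.int64(215), np.int64(233), np.int64(219), np.int64(243), 23)
[0.64650236 0.10437721 0.03985475] (np.float64(212.22328438581042), np.float64(239.30391119198396)) (np.float64(219.28190568613257), np.float64(232.1047472524633))
```

The blue base has moved with the fingers (side view columns 229→233, rows 248→243), so the follower is sliding. I'll keep pushing.

Call:
move_arm(commands="-5 0 0 0 0 0 -1;-10 0 0 0 0 0 -1;-15 0 0 0 0 0 -1;-20 0 0 0 0 0 -1;-25 0 0 0 0 0 -1")

```text
t: 17.1
tcp_pos: [0.6479, 0.0796, 0.0398]
tool_rot: [0.685, 0.729, -0.0, 0.001]
force: [0.2, 3.2, -0.0]
finger_gap: -0.003
gripper_force: 1.3
```

Call:
move_arm(commands="-4 0 0 0 0 0 -1;-8 0 0 0 0 0 -1;-12 0 0 0 0 0 -1;-16 0 0 0 0 0 -1;-16 0 0 0 0 0 -1")

```text
t: 17.73
tcp_pos: [0.6489, 0.0633, 0.04]
tool_rot: [0.685, 0.729, -0.0, 0.001]
force: [0.3, 0.1, -0.3]
finger_gap: -0.004
gripper_force: 0.2
```

Call:
move_arm(commands="-2 0 0 0 0 0 -1;-4 0 0 0 0 0 -1;-6 0 0 0 0 0 -1;-8 0 0 0 0 0 -1;-10 0 0 0 0 0 -1")

```text
t: 18.35
tcp_pos: [0.6495, 0.0541, 0.04]
tool_rot: [0.685, 0.729, -0.0, 0.001]
force: [-0.7, 3.8, -0.2]
finger_gap: -0.001
gripper_force: 1.7
```

Call:
move_arm(commands="-2 0 0 0 0 0 -1;-4 0 0 0 0 0 -1;-6 0 0 0 0 0 -1;-8 0 0 0 0 0 -1;-10 0 0 0 0 0 -1")

```text
t: 18.98
tcp_pos: [0.6501, 0.0441, 0.0401]
tool_rot: [0.685, 0.729, 0.0, 0.001]
force: [-2.1, 4.8, 0.5]
finger_gap: -0.005
gripper_force: 2.2
```

Call:
move_arm(commands="-1 0 0 0 0 0 -1;-2 0 0 0 0 0 -1;-3 0 0 0 0 0 -1;-4 0 0 0 0 0 -1;-5 0 0 0 0 0 -1")

```text
t: 19.6
tcp_pos: [0.6504, 0.0393, 0.0401]
tool_rot: [0.685, 0.729, 0.0, 0.001]
force: [-1.0, 5.7, 1.5]
finger_gap: 0.002
gripper_force: 2.6
```

Call:
move_arm(commands="-1 0 0 0 0 0 -1;-2 0 0 0 0 0 -1;-3 0 0 0 0 0 -1;-4 0 0 0 0 0 -1;-5 0 0 0 0 0 -1")

```text
t: 20.23
tcp_pos: [0.6506, 0.0345, 0.04]
tool_rot: [0.685, 0.729, 0.0, 0.0]
force: [-1.9, 6.4, 1.0]
finger_gap: 0.003
gripper_force: 3.1
```

Call:
move_arm(commands="-0.7 0 0 0 0 0 -1;-1.4 0 0 0 0 0 -1;-2 0 0 0 0 0 -1;-2.5 0 0 0 0 0 -1;-3 0 0 0 0 0 -1")

```text
t: 20.85
tcp_pos: [0.6508, 0.032, 0.0401]
tool_rot: [0.685, 0.729, 0.0, 0.0]
force: [-1.3, 7.7, 1.5]
finger_gap: 0.001
gripper_force: 3.9
```

Call:
move_arm(commands="-0.5 0 0 0 0 0 -1;-1 0 0 0 0 0 -1;-1.5 0 0 0 0 0 -1;-2 0 0 0 0 0 -1;-2 0 0 0 0 0 -1")

```text
t: 21.48
tcp_pos: [0.6508, 0.0319, 0.0401]
tool_rot: [0.685, 0.728, 0.001, -0.001]
force: [-1.1, 11.8, 1.4]
finger_gap: -0.001
gripper_force: 6.0
```

Call:
move_arm(commands="-0.5 0 0 0 0 0 -1;-1 0 0 0 0 0 -1;-1.5 0 0 0 0 0 -1;-2 0 0 0 0 0 -1;-2 0 0 0 0 0 -1")

```text
t: 22.1
tcp_pos: [0.6508, 0.0319, 0.0401]
tool_rot: [0.685, 0.728, 0.002, -0.002]
force: [-1.1, 17.4, 2.8]
finger_gap: 0.001
gripper_force: 8.6
```

```bash
python3 -c "
from h import *
t=telemetry.sense(); print(t['force'],t['tcp_pos'])
a,b=shot('scene','j1'),shot('side','j2')
for n in ('j1',): print(n,blue(load(n),(170,150,330,290)))
print(blue(b,(190,150,330,280)))
"
```

```text
[-1.13747146 17.42463995  2.80275427] [0.6507586  0.03190829 0.0401226 ]
j1 (np.int64(229), np.int64(244), np.int64(224), np.int64(226), 12)
(np.int64(235), np.int64(246), np.int64(206), np.int64(227), 12)
```

The row no longer gives at 17 N, so it is packed. I back off and check.

Call:
move_arm(commands="5 0 0 0 0 0 -1;15 0 0 0 0 0 -1;25 0 0 0 0 0 -1;30 0 -20 0 0 0 -1;30 0 -60 0 0 0 -1")

```text
t: 22.82
tcp_pos: [0.6483, 0.0575, 0.1]
tool_rot: [0.684, 0.729, -0.001, -0.0]
force: [1.1, -0.1, -0.3]
finger_gap: 0.001
gripper_force: 0.0
```

Call:
move_arm(commands="20 0 -50 0 0 0 -1;60 0 -100 0 0 0 -1;120 0 -140 0 0 0 -1;180 0 -160 0 0 0 -1;230 0 -160 0 0 0 -1")

```text
t: 23.45
tcp_pos: [0.6362, 0.2885, 0.2647]
tool_rot: [0.685, 0.728, 0.003, 0.003]
force: [-0.1, 0.3, 0.0]
finger_gap: -0.003
gripper_force: 0.0
```

```bash
python3 -c "
from h import *
print(telemetry.sense()['tcp_pos'])
a,b=shot('scene','k1'),shot('side','k2')
L={}
for n,s,box in (('a',a,(225,150,290,215)),('b',b,(225,150,300,215))):
  x0,y0,x1,y1=box; im=s['image'][y0:y1,x0:x1].astype(int)
  m=(im.min(2)>120).astype(np.uint8); k,l,st,c=cv2.connectedComponentsWithStats(m)
  print(n,[(st[i].tolist(),(c[i]+[x0,y0]).round(1).tolist()) for i in range(1,k) if 15<st[i,4]<400])
print(blue(a,(170,150,330,290)),blue(b,(190,150,330,280)))
"
```

```text
[0.63616789 0.28846111 0.26470325]
a [([29, 24, 14, 7, 51], [260.4, 176.9]), ([22, 28, 15, 7, 55], [254.2, 181.1]), ([18, 33, 15, 7, 56], [249.9, 186.1])]
b [([13, 0, 13, 6, 24], [243.6, 152.4]), ([27, 30, 15, 5, 36], [259.0, 181.8]), ([23, 34, 16, 4, 39], [255.9, 185.2])]
(np.int64(229), np.int64(242), np.int64(207), np.int64(229), 79) (np.int64(235), np.int64(249), np.int64(204), np.int64(229), 152)
```

```bash
python3 -c "
from h import *
a,b=load('k1'),load('k2')
T=np.radians(3.5); ty=np.array([-np.sin(T),np.cos(T)]); tx=np.array([np.cos(T),np.sin(T)])
for n,s in (('a',a),('b',b)):
  x0,y0,x1,y1=225,150,300,215; im=s['image'][y0:y1,x0:x1].astype(int)
  for th in (95,140):
    m=((im.min(2)>th)&(im[...,0]>im[...,2]+8)).astype(np.uint8); k,l,st,c=cv2.connectedComponentsWithStats(m)
    for i in range(1,k):
      if 12<st[i,4]<300:
        p=onz(s,*(c[i]+[x0,y0]),.084); q=p[:2]-[.655,.007]; print(n,th,st[i].tolist(),(c[i]+[x0,y0]).round(1),p.round(4),'tray',(q@tx).round(4),(q@ty).round(4))
# follower grip top predicted from packed row: blue top
for n,s,u,v in (('a',a,235,208.5),('b',b,242,205)): print('grip',onz(s,u,v,.063).round(4))
for n in ('scene0',): 
  s=load(n); print(blue(s,(170,180,290,290)), onz(s,212,230,.063).round(4))
# profile across the labels along tray axis, scene cam
for n,s in (('a',a),('b',b)):
  pr=[]
  for yy in np.arange(-.13,.02,.003):
    P=np.r_[np.array([.655,.007])+ty*(yy-.0),.084]; u,v=proj(s,P); pr.append((round(yy,3),int(s['image'][int(round(v)),int(round(u))].min())))
  print(n,pr)
"
```

```text
a 95 [29, 24, 14, 7, 57] [260.2 177.1] [ 0.6563 -0.0861  0.084 ] tray -0.0044 -0.093
a 95 [22, 28, 15, 8, 62] [254.2 181.2] [ 0.6583 -0.0644  0.084 ] tray -0.0011 -0.0715
a 95 [18, 33, 15, 8, 63] [249.8 186.2] [ 0.6551 -0.0431  0.084 ] tray -0.003 -0.05
a 140 [29, 24, 14, 6, 41] [260.1 176.8] [ 0.6572 -0.0867  0.084 ] tray -0.0035 -0.0937
a 140 [23, 28, 14, 7, 43] [254.5 181.2] [ 0.6578 -0.065   0.084 ] tray -0.0016 -0.0721
a 140 [18, 33, 15, 7, 46] [250.2 186.2] [ 0.6546 -0.0437  0.084 ] tray -0.0034 -0.0506
b 95 [10, 0, 18, 10, 59] [242.2 153.5] [ 0.8171 -0.2459  0.084 ] tray 0.1463 -0.2623
b 95 [25, 0, 14, 8, 26] [257.6 153.2] [ 0.7819 -0.2674  0.084 ] tray 0.1099 -0.2817
b 140 [33, 28, 14, 3, 23] [264.3 179. ] [ 0.6598 -0.0899  0.084 ] tray -0.0011 -0.097
b 140 [27, 30, 15, 4, 27] [259.4 181.9] [ 0.6596 -0.0683  0.084 ] tray -0.0 -0.0754
b 140 [23, 34, 15, 3, 27] [255.2 185. ] [ 0.6573 -0.0467  0.084 ] tray -0.001 -0.0537
grip [0.6509 0.0191 0.063 ]
grip [0.6498 0.0187 0.063 ]
(np.int64(206), np.int64(219), np.int64(229), np.int64(253), 90) [0.6474 0.101  0.063 ]
a [(np.float64(-
[... 1927 characters left out ...]
.float64(-0.061), 130), (np.float64(-0.058), 130), (np.float64(-0.055), 177), (np.float64(-0.052), 178), (np.float64(-0.049), 126), (np.float64(-0.046), 119), (np.float64(-0.043), 112), (np.float64(-0.04), 26), (np.float64(-0.037), 21), (np.float64(-0.034), 16), (np.float64(-0.031), 16), (np.float64(-0.028), 17), (np.float64(-0.025), 13), (np.float64(-0.022), 13), (np.float64(-0.019), 16), (np.float64(-0.016), 19), (np.float64(-0.013), 19), (np.float64(-0.01), 17), (np.float64(-0.007), 5), (np.float64(-0.004), 5), (np.float64(-0.001), 18), (np.float64(0.002), 16), (np.float64(0.005), 118), (np.float64(0.008), 118), (np.float64(0.011), 114), (np.float64(0.014), 120), (np.float64(0.017), 160)]
```

The four labels are 21.5 mm apart, the row reaches the end stop and the follower is against the new case. The arm is clear, so I'm handing in.

```bash
python3 -c "
from h import *
print(ticket.sign_off())"
```

```text
the job is handed in; nothing more can be done
None
```

The case is filed upright, label edge up, as the fourth in the row, with the follower pushed up against it. The last camera check showed the labels evenly 21.5 mm apart, and the job was handed in at about 23.5 s; no verdict came back.

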